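# Ready the test reader: tray in, filter to the third click, start

## Robot

A 7-joint arm with a two-finger parallel gripper is mounted at the origin on the work surface. World frame = base frame: x ahead of the robot, y to its left, z up, the work surface at z = 0. Lengths are in m, angles in rad, forces in N, time in s.
With the tool pointing down it reaches from about 0.4 to 0.875 m from the base axis. Payload 6.5 kg.
Tool frame: the origin (TCP) lies between the finger pads; the fingertips stand 14 mm ahead of it and the grasp point (between the pads) lies 5 mm behind it; z points along the fingers, y is the line along which they close (so a half turn about z gives the same grasp; the last joint's range is limited). The gripper opens to 88 mm and grips with 3 to 60 N. Pads are 18 mm wide; open, the fingers measure 123 mm over their backs; the gripper's body (75 mm by 187 mm) begins 45 mm behind the grasp point.
Start: joints at [-1.301, 0.536, -0.004, 1.538, 0.003, 1.067, -0.071], TCP at [0.214, 0.614, 0.253] pointing down, gripper open.
Joint ranges: [-2.7, 2.7], [-0.37, 2.16], [-1.27, 1.26], [0.24, 2.4], [-1.31, 4.45], [0.19, 1.91], [-2.76, 2.76]. Speed limits (rad/s): [2.39, 2.39, 3.14, 3.14, 3.14, 3.14, 3.14].

## Interface

Orientations are given as a unit quaternion [x, y, z, w].
In Python, from cell import r gives the robot as it stands.
- The arm moves only by the shell command python3 -m inch 'ROWS' [OPENING] [FORCE]. ROWS is text: rows parted by semicolons, each of 4 numbers parted by spaces: the shift along the tool's x, y, z in cm, then the turn about the tool's z in degrees. In form: x y z yaw; .... A call has exactly 8 rows; each row shifts and turns the commanded pose from where the row before left it, along the tool's axes as they then stand; what a row does not reach is not made up. A row lasts 1/8 s, in which the tool goes at most 62.5 mm and 10.7 degrees, less where a joint would pass 70% of its speed; a pose out of reach is approached as far as the arm can. A call is refused whole if a number of a shift passes 6.25 or a number of a turn 10.7, either way. A call with a gripper value outside its range is refused whole. OPENING is the closure, from 0 (fully open) to 1 (shut), set as the call begins (- or left out, the last holds). The fingers move at their own pace and stop on an object; FORCE is the grip in N (left out, the last holds). Time passes only in rows, so rows that do not move let the fingers close, or fill a call up. It gives the time, the measured TCP pose, the force, the opening and the grip force at its end, in the units of the state.
- r.get_obs(): the state, without advancing time (a new reading comes with each control period).
- r.read_camera(name): name is "scene" or "side" or "wrist"; returns a dict with "color" (384x512x3 uint8, red, green, blue), "z_map" (384x512 float32, m along the optical axis (not along the pixel's ray), 0 where there is no reading), "intrinsics" (3x3 intrinsics, pixels), "R" (3x3) and "t" (3): a world point X has camera coordinates R X + t; the wrist camera has in their place "mount" (4x4, takes a point from camera to tool coordinates, whose origin is the TCP and whose axes are the flange's). Camera axes: x right, y down, z forward; pixel columns grow to the right and rows downward; lengths in m; the calibration is good to about 2 mm. The wrist camera is an equidistant fisheye: a pixel r from the principal point sees the ray r / f radians off the axis. A picture is of the moment at which its call begins: read the wrist's pose just before it.
- r.finish_job(): hands the job in; it is judged then, once.
The state is a dict: "clock": time; "qpos": joint angles; "dq": joint speeds; "effort": joint torques, N m; "tool_pos": TCP position; "orientation": TCP orientation; "contact_force": force on the tool from outside, world axes, zero at the start; "torque": the same for the moment, N m; "gripper_width": finger opening in m; "grasp_force": force on a finger pad.
Only numpy, scipy, OpenCV 4.12 (cv2) and the standard library are available. Lean on these libraries where they do the work, as an engineer would, in place of code of your own. Each camera call takes 0.05 s, during which the arm holds its last target. There are 200 camera calls.

## Task

A test cassette waits in the open tray of the white reader: with a fingertip push the tray fully in, then slide the black filter lever leftwards (away from its right-hand end stop) through its clicks and stop at the third one without running past it, let go of it, and then press the round start button fully down and let it come up again. Only push and press, never pinch the lever, and leave the loose things on and around the reader where they are.

Things in the scene. Friction and masses are not known exactly. Their poses are not given: they have to be found in the camera images.
- reader: White reader fixed to the table, 160 (x) x 260 (y) x 60 (z) mm; origin at the centre of its underside. x points from its front (tray side, facing the robot) to its back, y left as seen from the robot. Its flat top, 60 mm up, carries the lever (30 mm behind the centre, starting 45 mm right, sliding along y), the button (45 mm in front of the centre, 85 mm left) and a loose cassette.
- tray (a joint): How far the tray is out, in m: 0 = fully in, grows as it comes out towards the robot (reader's -x), up to 0.05. It slides with about 2 N of friction, has no spring, and stops hard when fully in.
- tray_front (a point): Centre of the flat outer face of the tray's front plate, which is 92 mm wide (y) and 36 mm high (8 to 44 mm above the table); this point is 26 mm above the table. The face looks to the reader's -x. The front plate is 12 mm thick; fully in, its outer face stands 14.5 mm in front of the reader's front. A test cassette is fixed in the tray.
- filter_lever (a joint): Lever position along its slot, m: 0 = right-hand end stop, where it starts; grows along the reader's +y (left) to 0.09 at the far stop. Detents (clicks) every 18 mm: first 0.018, second 0.036, third 0.054, fourth 0.072, then the stop. Between them it resists with up to about 5 N, then snaps forward by itself into the next and stays; left within 8 mm of a detent it returns to it within about 1 mm.
- lever_top (a point): Centre of the top of the filter lever: a plain black upright paddle 24 mm (reader x) by 14 mm (reader y, its way of sliding) that stands 33 mm above the reader's top; this point is on its top face, 93 mm above the table.
- start_button (a joint): How far the start button is pressed, in m: 0 = up, 0.006 = fully down. Sprung: about 5 N to push fully down, comes up when released.
- start_button_top (a point): Centre of the top of the round start button, 28 mm diameter, plain white in a grey housing, facing up, at the front left of the reader's top; this point is 82 mm above the table when the button is up.
- cassette_a: the loose white test cassette, 20 x 70 x 5 mm, lying on the reader's top between the front edge and the lever slot, to the right of the button (seen from the robot); its origin is the centre of its underside. Not to be disturbed.
- cassette_b: a loose white test cassette, 20 x 70 x 5 mm, flat on the table to the right of the reader; its origin is the centre of its underside. Not to be disturbed.
- dropper: small standing dropper bottle, 28 mm diameter, 62 mm high, left of the tray in front of the reader; its origin is the centre of its underside. Not to be disturbed.
- tube_cap: blue tube cap, 18 mm diameter, 18 mm high, on the table to the right of the tray in front of the reader; its origin is the centre of its underside. Not to be disturbed.
- pot: white plastic cup, 70 mm diameter, 70 mm high, on the table to the left of the reader; its origin is the centre of its underside. Not to be disturbed.
- swab_bin: open grey bin, 160 x 110 x 50 mm, on the right of the table; its origin is the centre of its underside. Not to be disturbed.

How it is judged:
On the way, in this order (a step that is already met when the one before it is completed fails the run):
1. the tray is pushed fully in (value of joint tray below 0.003 m), for 0.1 s.
2. the lever rests in its third detent, let go (value of joint filter_lever between 0.0505 and 0.0575 m and velocity of joint filter_lever between -0.01 and 0.01 m/s and contact force between anything else and filter_lever below 0.3 N), for 0.2 s.
3. the start button is pressed down (value of joint start_button above 0.0045 m), for 0.03 s.
At the end, for the whole second after the job is handed in: The tray is within 3 mm of fully in, the filter lever rests within 3.5 mm of its third detent (0.054 m), and the start button, pressed at least 4.5 mm after the lever was set, is up again (value of joint tray below 0.003 m and value of joint filter_lever between 0.0505 and 0.0575 m and velocity of joint filter_lever between -0.01 and 0.01 m/s and value of joint start_button below 0.0015 m); the robot touches nothing.
It fails at once if the lever is run past the third detent (beyond 65 mm, over the hump to the fourth) (value of joint filter_lever above 0.065 m).
It fails at once if the lever is pinched or forced (more than 30 N from the fingers) (contact force between the fingers and filter_lever above 30 N).
It fails at once if a loose thing is lifted, carried or shoved more than 15 mm (20 mm for cap, cup and bin) (distance of any of cassette_a, cassette_b, dropper from where it was at the start of the episode above 0.015 m or distance of any of tube_cap, pot, swab_bin from where it was at the start of the episode above 0.02 m).
It also fails if it takes over 72 s, if anything falls off the work surface, if the arm or the gripper's body presses on something with over 40 N, if the wrist force passes 120 N, or if a joint passes its speed limit or range.

## Working session

There is one attempt and no reset: what is moved stays moved. The work goes in short steps, Python scripts to look and compute and a shell command to move; the robot and the scene stay as the last step left them, time stands still between calls to the robot, and variables do not carry over. Pictures are saved under pics/ and viewed, at most 10 in all, crops included, and the job is handed in when it is done.

```bash
mkdir -p pics; ls; python3 - <<'E'
from cell import r
import cv2,numpy as np
o=r.get_obs(); print(o)
for n in ("scene","side"):
    c=r.read_camera(n); cv2.imwrite(f"pics/{n}0.png",cv2.cvtColor(c["color"],cv2.COLOR_RGB2BGR)); np.savez(f"/tmp/{n}0.npz",**{k:c[k] for k in("color","z_map","intrinsics","R","t")})
    print(n,-c["R"].T@c["t"])
E
```

```text
pics
{'clock': 0.0, 'qpos': array([-1.30123106,  0.53721259, -0.00443202,  1.53886748,  0.00259817,
        1.06727395, -0.07121673]), 'dq': array([ 1.08576265e-04, -1.41298523e-03,  9.90790382e-04, -3.87205849e-04,
       -4.15617262e-05, -1.27245085e-03,  6.69994209e-04]), 'effort': array([-4.84041573e-05, -5.70997095e+01,  9.90814157e-01, -2.51596498e+01,
       -5.61873824e-02,  1.79926754e-02,  1.68826400e-04]), 'tool_pos': array([0.21399321, 0.61314021, 0.25181123]), 'orientation': array([ 1.67071087e-01,  9.85944462e-01, -8.73981568e-04, -8.19853065e-05]), 'contact_force': array([-0.62327642, -0.03403519, -0.15221701]), 'torque': array([-0.04229677,  0.03413576, -0.03586635]), 'grasp_force': 0.0, 'gripper_width': 0.08839108139056576}
scene [ 0.95239186 -0.34271875  0.90880371]
side [ 0.30744996 -0.8111463   0.93901177]
```

View pics/scene0.png

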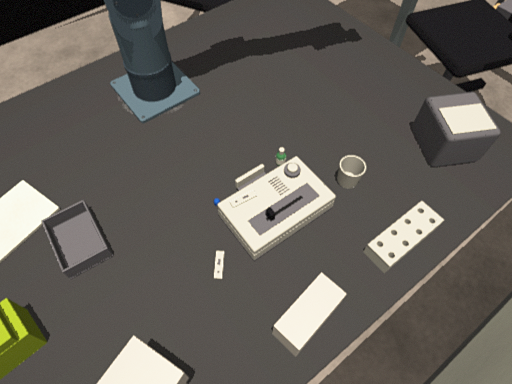

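View pics/side0.png

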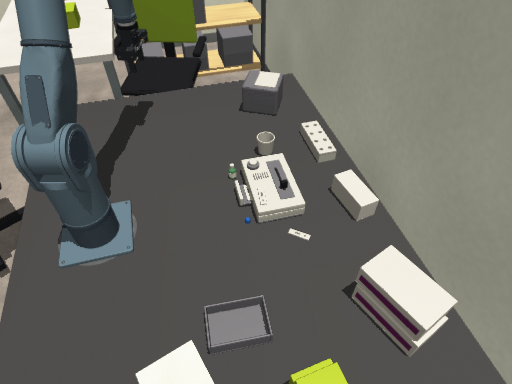

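The reader shows in the scene picture at about (276,205): tray (250,178), button (292,169), lever (270,212), dropper (281,155), cap (217,202). Now I'll measure it from depth.

```bash
cat > h.py <<'E'
import numpy as np,cv2
def cloud(c):
    z=c["z_map"];K=c["intrinsics"];v,u=np.indices(z.shape)
    P=np.stack([(u-K[0,2])/K[0,0]*z,(v-K[1,2])/K[1,1]*z,z],-1)
    W=(P-c["t"])@c["R"]; W[z==0]=np.nan; return W
E
python3 - <<'E'
from h import *
np.set_printoptions(precision=4,suppress=True)
cs={n:dict(np.load(f"/tmp/{n}0.npz")) for n in("scene","side")}
W=cloud(cs["scene"])
for n,(u,v) in dict(button=(292,168),lever=(270,211),tray=(250,178),drop=(281,151),cap=(217,201),top=(300,215)).items(): print(n,W[v,u])
ctr=W[215,300]
for n,c in cs.items():
    W=cloud(c).reshape(-1,3); m=(np.linalg.norm(W[:,:2]-ctr[:2],axis=1)<.25)
    W=W[m]; t=W[(W[:,2]>.054)&(W[:,2]<.066)]
    img=np.zeros((600,600),np.uint8); p=((t[:,:2]-ctr[:2])*1000+300).astype(int); img[p[:,1],p[:,0]]=255
    img=cv2.morphologyEx(img,cv2.MORPH_CLOSE,np.ones((9,9)))
    cc=max(cv2.findContours(img,0,2)[0],key=cv2.contourArea)
    R=cv2.minAreaRect(cc); print(n,(np.array(R[0])-300)/1000+ctr[:2],R[1],R[2], np.median(t[:,2]))
    l=W[(W[:,2]>.087)&(W[:,2]<.1)]; print("lever",len(l),l.mean(0))
    s=cs[n]["color"]
    x,y,w,h=(195,135,160,130) if n=="scene" else (220,125,100,115)
    f=5 if n=="scene" else 5
    cv2.imwrite(f"pics/{n}_crop.png",cv2.resize(s[y:y+h,x:x+w,::-1],None,fx=f,fy=f,interpolation=cv2.INTER_CUBIC)[:600,:800])
E
```

```text
button [0.5524 0.1029 0.0819]
lever [ 0.6208 -0.0264  0.0925]
tray [0.4821 0.0202 0.0273]
drop [0.4808 0.1277 0.0607]
cap [ 0.4816 -0.0893  0.0169]
top [0.6602 0.039  0.0572]
scene [0.5922 0.0186] (260.1318664550781, 161.31539916992188) 88.5497817993164 0.059667969736053775
lever 54 [ 0.6223 -0.0273  0.0918]
side [0.5915 0.0196] (265.48797607421875, 160.14401245117188) 88.58206939697266 0.05943001833366663
lever 25 [ 0.62   -0.0278  0.0916]
```

View pics/scene_crop.png

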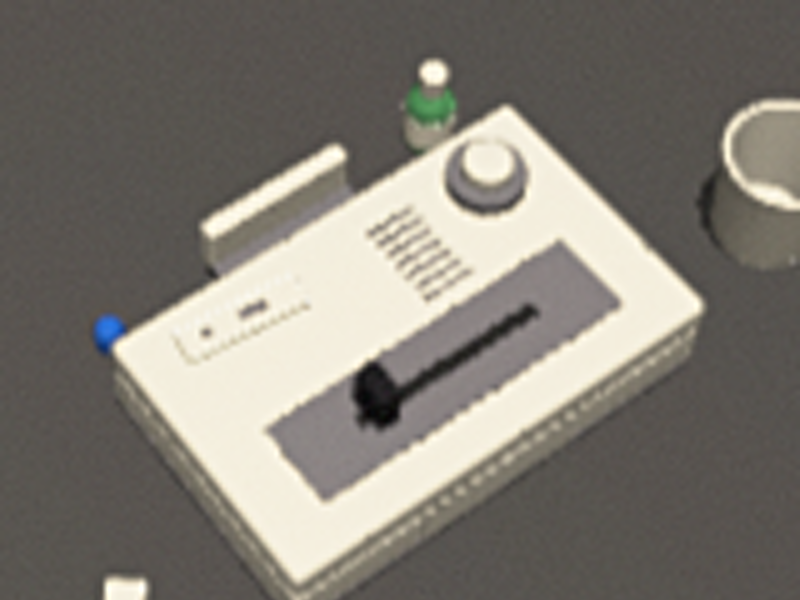

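```bash
cat >> h.py <<'E'
from scipy.spatial.transform import Rotation as Ro
C=np.array([.592,.019]);A=np.deg2rad(-1.45);M=np.array([[np.cos(A),-np.sin(A)],[np.sin(A),np.cos(A)]])
def toR(p): return np.c_[(np.atleast_2d(p)[:,:2]-C)@M, np.atleast_2d(p)[:,2]]
def go(x,y,z):  # reader-frame TCP target (mm) -> tool shift cm
    from cell import r
    o=r.get_obs(); T=Ro.from_quat(o["orientation"]).as_matrix()
    w=np.r_[C+M@[x/1e3,y/1e3],z/1e3]
    print("tcpR(mm)",(toR(o["tool_pos"])*1e3).round(1),"y-ang",np.degrees(np.arctan2(T[1,1],T[0,1])).round(2),"shift cm",((w-o["tool_pos"])@T*100).round(2),"F",o["contact_force"].round(2))
E
python3 - <<'E'
from h import *
np.set_printoptions(precision=1,suppress=True)
for n in("scene","side"):
    W=cloud(dict(np.load(f"/tmp/{n}0.npz"))).reshape(-1,3); q=toR(W)*1e3
    f=lambda x0,x1,y0,y1,z0,z1:q[(q[:,0]>x0)&(q[:,0]<x1)&(q[:,1]>y0)&(q[:,1]<y1)&(q[:,2]>z0)&(q[:,2]<z1)]
    for nm,b in dict(tray=(-170,-88,-70,60,36,50),dropper=(-160,-83,60,150,20,70),cap=(-160,-83,-160,-60,8,25),lever=(0,60,-70,0,80,100),button=(-70,-20,60,110,78,90),cassA=(-70,10,-110,40,63,70)).items():
        p=f(*b); print(n,nm,len(p),np.percentile(p,2,axis=0) if len(p) else'',np.percentile(p,98,axis=0) if len(p) else '')
E
python3 -m inch '0 0 0 -8.9;0 0 0 -8.85;0 0 0 0;0 0 0 0;0 0 0 0;0 0 0 0;0 0 0 0;0 0 0 0' 1 10
python3 -c "
from h import *
go(-185,330,250);go(-185,0,250)"
```

```text
scene tray 156 [-121.   -43.9   36.4] [-109.1   43.4   46.2]
scene dropper 116 [-126.7   94.9   21.2] [-102.7  117.9   63.3]
scene cap 30 [-115.5 -118.7    9. ] [-103.5 -104.9   19.7]
scene lever 68 [ 20.1 -51.6  80.7] [ 42.7 -38.6  95. ]
scene button 75 [-55.9  73.6  78.4] [-32.6  96.2  84.5]
scene cassA 173 [ -63.2 -101.9   63.1] [-0.  13.3 67.3]
side tray 74 [-122.4  -44.5   38.2] [-110.2   43.4   46.2]
side dropper 65 [-129.3   93.9   23.3] [-106.8  116.    61.7]
side cap 22 [-120.  -120.6    8.8] [-103.8 -108.6   20.5]
side lever 40 [ 18.  -52.9  80.5] [ 40.2 -39.   95.5]
side button 34 [-56.9  73.   78.6] [-33.6  97.1  83.7]
side cassA 82 [ -62.4 -105.    63.1] [-3.3 12.1 67.6]
clock: 1.1
tool_pos: [0.2142, 0.6137, 0.2527]
orientation: [0.013, 1.0, 0.0, 0.0]
contact_force: [0.6, -0.4, 0.3]
gripper_width: 0.0103
grasp_force: 0.0
tcpR(mm) [[-392.8  584.9  252.7]] y-ang 88.5 shift cm [-20.8  -25.48   0.27] F [ 0.57 -0.39  0.33]
tcpR(mm) [[-392.8  584.9  252.7]] y-ang 88.5 shift cm [-20.83 -58.48   0.27] F [ 0.57 -0.39  0.33]
```

```bash
python3 -m inch '-2.9 -5 0 0;-2.9 -5 0 0;-2.9 -5 0 0;-2.9 -5 0 0;-2.9 -5 0 0;-2.9 -5 0 0;-2.9 -5 0 0;-2.9 -5 0 0'
python3 -m inch '0 -4.6 0 0;0 -4.6 0 0;0 -4.6 0 0;0 -4.6 0 0;0 0 5 0;0 0 5 0;0 0 5 0;0 0 3 0'
python3 -c "
from h import *
go(-140,0,42)"
```

```text
clock: 2.1
tool_pos: [0.4366, 0.2062, 0.2531]
orientation: [0.013, 1.0, 0.0, 0.0]
contact_force: [0.9, 0.5, 0.0]
gripper_width: 0.0004
grasp_force: 0.0
clock: 3.1
tool_pos: [0.4302, 0.0238, 0.0709]
orientation: [0.013, 1.0, -0.0, -0.001]
contact_force: [0.6, -0.1, 0.5]
gripper_width: 0.0003
grasp_force: 0.0
tcpR(mm) [[-161.8    0.7   70.9]] y-ang 88.5 shift cm [-2.19 -0.07  2.89] F [ 0.61 -0.1   0.5 ]
```

```bash
python3 -m inch '0 0 1.5 0;0 0 1.4 0;-1 0 0 0;-1 0 0 0;-1 0 0 0;-.7 0 0 0;-.6 0 0 0;-.5 0 0 0'
python3 -m inch '-.4 0 0 0;-.3 0 0 0;-.2 0 0 0;-.1 0 0 0;-.1 0 0 0;0 0 0 0;0 0 0 0;0 0 0 0'
python3 -c "
from h import *
go(-100,0,42)"
```

```text
clock: 4.1
tool_pos: [0.479, 0.0226, 0.0437]
orientation: [0.013, 1.0, -0.0, -0.0]
contact_force: [-3.1, 0.3, 2.0]
gripper_width: 0.0004
grasp_force: 1.1
clock: 5.1
tool_pos: [0.4884, 0.0223, 0.0435]
orientation: [0.013, 1.0, -0.0, -0.001]
contact_force: [-5.5, 1.5, 3.9]
gripper_width: 0.0006
grasp_force: 2.8
tcpR(mm) [[-103.7    0.7   43.5]] y-ang 88.51 shift cm [-0.37 -0.07  0.15] F [-5.54  1.49  3.94]
```

```bash
python3 -m inch '-.2 0 0 0;-.2 0 0 0;-.2 0 0 0;0 0 0 0;0 0 0 0;0 0 0 0;0 0 0 0;0 0 0 0'
python3 -c "
from h import *
go(-100,0,42)"
```

```text
clock: 6.1
tool_pos: [0.4886, 0.0223, 0.0426]
orientation: [0.013, 1.0, -0.0, -0.007]
contact_force: [-17.0, 1.2, 13.0]
gripper_width: 0.0006
grasp_force: 9.0
tcpR(mm) [[-103.5    0.7   42.6]] y-ang 88.54 shift cm [-0.35 -0.07  0.05] F [-16.97   1.19  13.05]
```

```bash
python3 -m inch '1.5 0 0 0;2 0 0 0;0 0 -4 0;0 0 -4 0;0 0 -4 0;-3 -2 0 0;-4 -3 0 0;-4 -3.5 0 0'
python3 -c "
from h import *
go(30,-90,130)"
```

```text
clock: 7.1
tool_pos: [0.5709, -0.0651, 0.1644]
orientation: [0.012, 1.0, 0.0, 0.002]
contact_force: [0.1, 1.4, -0.6]
gripper_width: 0.0009
grasp_force: 0.0
tcpR(mm) [[-18.9 -84.6 164.4]] y-ang 88.6 shift cm [-4.88 -0.55  3.46] F [ 0.09  1.38 -0.6 ]
```

```bash
python3 -m inch '-2.4 -.5 0 0;-2.4 0 0 0;0 0 1.5 0;0 0 1.5 0;0 0 0 0;0 0 0 0;0 0 0 0;0 0 0 0'
python3 - <<'E'
from h import *
go(30,-90,84)
from cell import r
o=r.get_obs()
for n in("side","wrist"):
    c=r.read_camera(n); im=c["color"][...,::-1]
    if n=="side":
        im=cv2.resize(im[110:230,210:330],None,fx=5,fy=5,interpolation=cv2.INTER_CUBIC)
        q=toR(cloud(c).reshape(-1,3))*1e3
        p=q[(abs(q[:,0]+105)<50)&(abs(q[:,1])<50)&(q[:,2]>38)&(q[:,2]<48)&(q[:,0]<-84)];print(len(p),np.percentile(p,[2,50,98],axis=0).round(1))
    cv2.imwrite(f"pics/{n}1.png",im)
E
```

```text
clock: 8.1
tool_pos: [0.6167, -0.071, 0.1342]
orientation: [0.013, 1.0, -0.0, 0.0]
contact_force: [0.1, -0.9, -0.4]
gripper_width: 0.0004
grasp_force: 0.0
tcpR(mm) [[ 27.  -89.4 134.2]] y-ang 88.51 shift cm [-0.3  -0.06  5.02] F [ 0.06 -0.93 -0.37]
60 [[-94.  -44.6  38.3]
 [-89.8  -4.   43.5]
 [-84.5  41.5  47.3]]
```

View pics/side1.png

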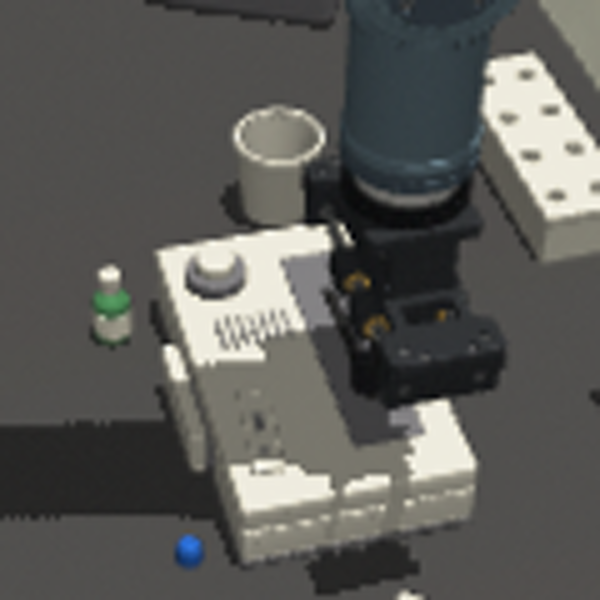

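View pics/wrist1.png

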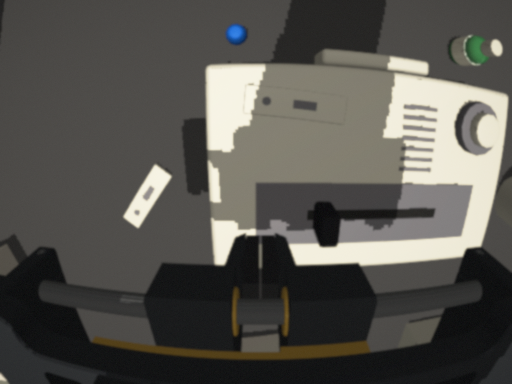

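The side view shows the tray closed, and depth puts its face at -94 mm. In the wrist view the closed fingers (262,245) are right of the lever (325,222) with a clear gap, so I'll go down.

```bash
python3 -m inch '-.3 0 1.5 0;0 0 1.5 0;0 0 1 0;0 0 1 0;0 0 0 0;0 .4 0 0;0 .4 0 0;0 .4 0 0'
python3 -m inch '0 .2 0 0;0 .2 0 0;0 .2 0 0;0 0 0 0;0 0 0 0;0 0 0 0;0 0 0 0;0 0 0 0'
python3 -c "
from h import *
go(30,-90,84)"
```

```text
clock: 9.2
tool_pos: [0.6202, -0.0585, 0.0841]
orientation: [0.013, 1.0, 0.0, 0.0]
contact_force: [-0.5, -0.1, -0.5]
gripper_width: 0.0004
grasp_force: 0.0
clock: 10.2
tool_pos: [0.62, -0.0531, 0.0837]
orientation: [0.013, 1.0, -0.0, 0.0]
contact_force: [-0.1, 0.6, 0.6]
gripper_width: 0.0004
grasp_force: 0.0
tcpR(mm) [[ 29.8 -71.4  83.7]] y-ang 88.51 shift cm [-0.02 -1.86 -0.03] F [-0.13  0.64  0.59]
```

```bash
for i in 1; do python3 -m inch '0 .1 0 0;0 .1 0 0;0 .1 0 0;0 0 0 0;0 0 0 0;0 0 0 0;0 0 0 0;0 0 0 0'; done
python3 -m inch '0 .1 0 0;0 .1 0 0;0 .1 0 0;0 0 0 0;0 0 0 0;0 0 0 0;0 0 0 0;0 0 0 0'
python3 -m inch '0 .1 0 0;0 .1 0 0;0 .1 0 0;0 0 0 0;0 0 0 0;0 0 0 0;0 0 0 0;0 0 0 0'
python3 -c "
from h import *
go(30,-90,84)"
```

```text
clock: 11.2
tool_pos: [0.6201, -0.0501, 0.0837]
orientation: [0.013, 1.0, -0.0, 0.0]
contact_force: [0.8, 0.0, 0.9]
gripper_width: 0.0002
grasp_force: 0.0
clock: 12.2
tool_pos: [0.6202, -0.0471, 0.0837]
orientation: [0.013, 1.0, 0.0, 0.0]
contact_force: [-1.1, 0.2, 0.4]
gripper_width: -0.0001
grasp_force: 0.1
clock: 13.2
tool_pos: [0.6203, -0.0443, 0.0837]
orientation: [0.013, 1.0, -0.0, 0.0]
contact_force: [-0.9, -4.8, -0.2]
gripper_width: 0.0004
grasp_force: 2.2
tcpR(mm) [[ 29.9 -62.5  83.7]] y-ang 88.5 shift cm [-0.02 -2.75 -0.03] F [-0.92 -4.83 -0.23]
```

```bash
python3 -m inch '0 .2 0 0;0 .2 0 0;0 .2 0 0;0 .2 0 0;0 .1 0 0;0 0 0 0;0 0 0 0;0 0 0 0'
python3 -m inch '0 .2 0 0;0 .2 0 0;0 .2 0 0;0 .2 0 0;0 .2 0 0;0 .2 0 0;0 .2 0 0;0 0 0 0'
python3 - <<'E'
from h import *
from cell import r
go(30,-18,84)
for n in("scene","side"):
    c=r.read_camera(n);q=toR(cloud(c).reshape(-1,3))*1e3;z=q.reshape(384,512,3)
    col=c["color"].reshape(-1,3).max(1)
    p=q[(abs(q[:,0]-30)<16)&(abs(q[:,1])<60)&(q[:,2]>86)&(q[:,2]<97)];print(n,len(p),np.percentile(p,[2,50,98],axis=0).round(1) if len(p) else '')
    if n=="scene": cv2.imwrite("pics/scene2.png",cv2.resize(c["color"][135:265,195:355,::-1],None,fx=4.5,fy=4.5,interpolation=cv2.INTER_CUBIC))
E
```

```text
clock: 14.2
tool_pos: [0.6205, -0.0351, 0.0838]
orientation: [0.013, 1.0, 0.0, 0.0]
contact_force: [0.1, 0.3, 0.2]
gripper_width: 0.0003
grasp_force: 0.0
clock: 15.2
tool_pos: [0.6208, -0.0215, 0.0837]
orientation: [0.013, 1.0, -0.0, 0.0]
contact_force: [0.6, -2.1, -0.2]
gripper_width: 0.0005
grasp_force: 1.5
tcpR(mm) [[ 29.9 -39.7  83.7]] y-ang 88.49 shift cm [-0.01  2.17 -0.03] F [ 0.56 -2.08 -0.17]
scene 20 [[ 25.9 -56.1  86.3]
 [ 38.3 -19.9  90.1]
 [ 42.1 -14.4  94.2]]
side 5 [[ 18.2 -51.2  88.6]
 [ 18.9 -37.1  89.9]
 [ 19.2 -26.6  93. ]]
```

View pics/scene2.png

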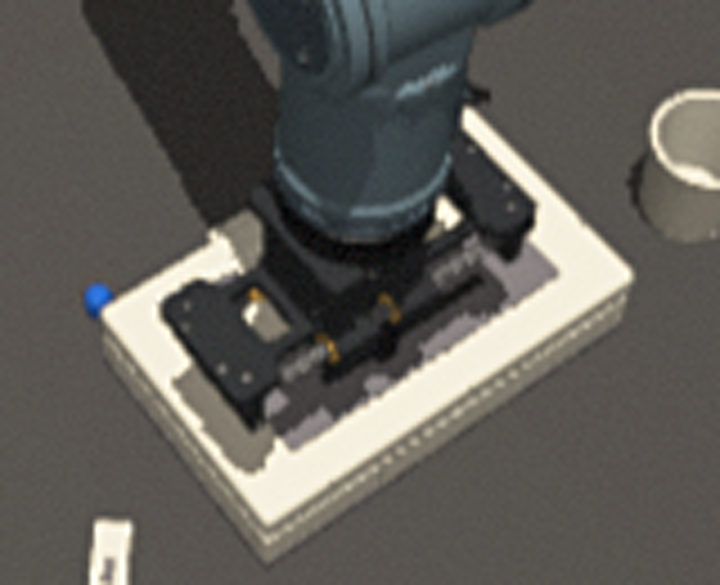

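```bash
python3 -m inch '0 .2 0 0;0 .2 0 0;0 .2 0 0;0 .2 0 0;0 .2 0 0;0 .2 0 0;0 .2 0 0;0 .2 0 0'
python3 -m inch '0 .1 0 0;0 .1 0 0;0 .1 0 0;0 0 0 0;0 0 0 0;0 0 0 0;0 0 0 0;0 0 0 0'
python3 -c "
from h import *
go(30,-18,84)"
```

```text
clock: 16.3
tool_pos: [0.6212, -0.0066, 0.0838]
orientation: [0.014, 1.0, -0.001, 0.0]
contact_force: [-0.7, -6.6, 0.7]
gripper_width: 0.0006
grasp_force: 2.8
clock: 17.3
tool_pos: [0.6213, -0.002, 0.0837]
orientation: [0.013, 1.0, 0.0, -0.0]
contact_force: [0.4, 0.2, 0.3]
gripper_width: 0.0008
grasp_force: 0.0
tcpR(mm) [[ 29.8 -20.2  83.7]] y-ang 88.52 shift cm [-0.02  0.22 -0.03] F [0.41 0.21 0.34]
```

```bash
python3 -m inch '0 .1 0 0;0 .1 0 0;0 0 0 0;0 0 0 0;0 0 0 0;0 -.4 0 0;0 -.5 0 0;0 -.5 0 0'
python3 -m inch '0 0 -3 0;0 0 -4 0;0 0 -4 0;0 -6 0 0;0 -6 0 0;0 -3 0 0;0 0 0 0;0 0 0 0'
python3 - <<'E'
from h import *
from cell import r
go(-45,85,110)
for n in("scene","side"):
    c=r.read_camera(n);q=toR(cloud(c).reshape(-1,3))*1e3
    p=q[(abs(q[:,0]-30)<20)&(abs(q[:,1])<60)&(q[:,2]>84)&(q[:,2]<97)];print(n,len(p),np.percentile(p,[2,50,98],axis=0).round(1) if len(p) else '')
    cv2.imwrite(f"pics/{n}3.png",cv2.resize(c["color"][135:265,195:355,::-1] if n=="scene" else c["color"][110:230,210:330,::-1],None,fx=4.5,fy=4.5,interpolation=cv2.INTER_CUBIC))
E
```

```text
clock: 18.3
tool_pos: [0.621, -0.0148, 0.0837]
orientation: [0.013, 1.0, -0.0, 0.0]
contact_force: [-0.6, 0.3, -0.7]
gripper_width: 0.0002
grasp_force: 0.0
clock: 19.3
tool_pos: [0.6173, -0.1625, 0.1936]
orientation: [0.012, 1.0, 0.001, -0.0]
contact_force: [0.5, 1.0, 0.3]
gripper_width: 0.0003
grasp_force: 0.0
tcpR(mm) [[  29.9 -180.8  193.6]] y-ang 88.58 shift cm [ 7.47 26.57  8.39] F [0.49 0.97 0.35]
scene 57 [[20.1  2.9 85.3]
 [32.3  8.2 91.9]
 [42.2 15.4 95. ]]
side 28 [[18.9  0.6 85.5]
 [28.4  6.8 90.9]
 [39.8 15.2 93.5]]
```

View pics/scene3.png

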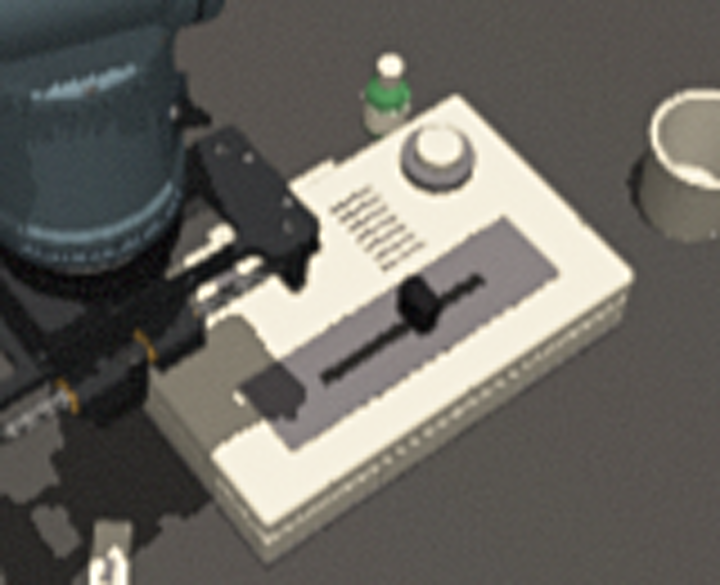

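The lever's depth extent has shifted by 54 mm, so it rests in the third detent, seen at (420,300) in the crop. Next is the button.

```bash
python3 -m inch '1.5 5.3 0 0;1.5 5.3 0 0;1.5 5.3 0 0;1.5 5.3 0 0;1.5 5.4 0 0;0 0 3 0;0 0 3 0;0 0 2.4 0'
python3 -m inch '0 0 0 0;0 0 .4 0;0 0 .4 0;0 0 .2 0;0 0 0 0;0 0 0 0;0 0 0 0;0 0 0 0'
python3 -c "
from h import *
go(-45,85,89)"
```

```text
clock: 20.4
tool_pos: [0.5483, 0.1057, 0.1088]
orientation: [0.012, 1.0, 0.0, -0.0]
contact_force: [-0.2, -0.6, 0.4]
gripper_width: 0.0001
grasp_force: 0.0
clock: 21.4
tool_pos: [0.5491, 0.1038, 0.0998]
orientation: [0.013, 1.0, 0.0, 0.0]
contact_force: [-0.2, -0.6, 0.0]
gripper_width: 0.0001
grasp_force: 0.0
tcpR(mm) [[-45.   83.7  99.8]] y-ang 88.52 shift cm [-0.    0.13  1.08] F [-0.19 -0.61  0.03]
```

```bash
python3 -m inch '0 0 .3 0;0 0 .2 0;0 0 .2 0;0 0 .2 0;0 0 .2 0;0 0 .2 0;0 0 0 0;0 0 0 0'
python3 -c "
from h import *
go(-45,85,89)"
```

```text
clock: 22.4
tool_pos: [0.5494, 0.1038, 0.0899]
orientation: [0.013, 1.0, 0.0, 0.0]
contact_force: [-11.0, -2.2, 37.8]
gripper_width: 0.0005
grasp_force: 18.8
tcpR(mm) [[-44.7  83.7  89.9]] y-ang 88.49 shift cm [0.03 0.13 0.09] F [-11.    -2.24  37.76]
```

Bottomed at z = 90 mm with 38 N, so the button went fully down. Lifting off and checking.

```bash
python3 -m inch '0 0 -1 0;0 0 -2 0;0 0 -4 0;0 0 -4 0;4 0 -2 0;5 0 0 0;0 0 0 0;0 0 0 0'
python3 - <<'E'
from h import *
from cell import r
go(-45,85,89)
c=r.read_camera("side");q=toR(cloud(c).reshape(-1,3))*1e3
b=lambda x,y,z:print(np.percentile(q[(q[:,0]>x[0])&(q[:,0]<x[1])&(q[:,1]>y[0])&(q[:,1]<y[1])&(q[:,2]>z[0])&(q[:,2]<z[1])],[2,50,98],axis=0).round(1))
b((10,50),(-60,60),(84,97)); b((-52,-38),(78,92),(65,95)); b((-130,-86),(-50,50),(38,48))
cv2.imwrite("pics/side4.png",cv2.resize(c["color"][110:230,210:330,::-1],None,fx=4.5,fy=4.5,interpolation=cv2.INTER_CUBIC))
E
```

```text
clock: 23.4
tool_pos: [0.4598, 0.1063, 0.2169]
orientation: [0.013, 1.0, 0.0, 0.001]
contact_force: [0.4, 0.1, 0.0]
gripper_width: 0.0002
grasp_force: 0.0
tcpR(mm) [[-134.4   83.9  216.9]] y-ang 88.52 shift cm [-8.92  0.11 12.79] F [0.43 0.07 0.03]
[[17.9  2.3 85.8]
 [29.1  7.  90.8]
 [39.1 16.4 93.5]]
[[-51.1  80.2  77.9]
 [-44.   84.7  80.3]
 [-38.8  91.6  84.1]]
[[-94.5 -44.6  39. ]
 [-90.3  -3.7  42.7]
 [-86.2  40.6  46.3]]
```

View pics/side4.png

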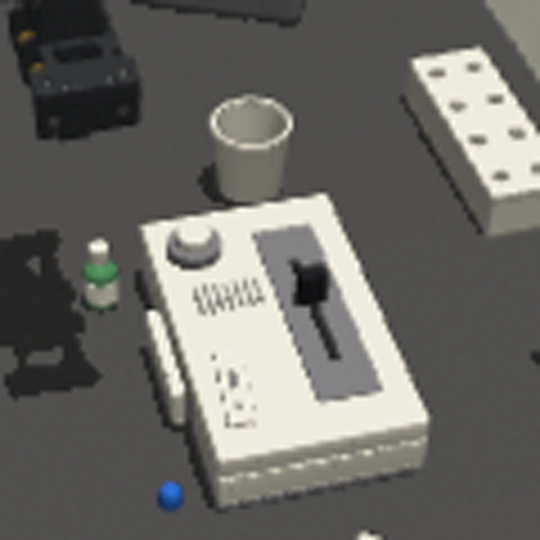

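The picture shows the tray in (165,365), the lever at its third click (310,285), the button up (195,240), and the loose items undisturbed.

```bash
python3 -c "
from cell import r
print(r.finish_job())"
```

```text
the job is handed in; nothing more can be done
None
```

The job is handed in at about 23 s: the tray is fully in, the lever rests at its third click, the button was pressed fully down and came back up, and the loose items look undisturbed; the hand-in returned no verdict.

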